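Open the battery bay of a bench readout

TASK

The readout unit needs new cells: first take the wooden gauge case off its battery cover and lay it flat in the middle of the cork pad. Then press the release tab at the front of the unit fully in so that the sprung cover lifts, ease the tab slowly back out to its rest (do not let it snap back), and finally pry the raised cover up by its free edge and tip it over, with its hinge pins still in their seats, until it leans back by itself against the tall rear part of the unit. Leave the adapters, caliper, black case, jar and cup standing where they are.

Things in the scene. Friction and masses are not known exactly. Their poses are not given: they have to be found in the camera images.
- unit: Off-white bench readout, fixed, 245 x 150 mm. Origin on the table; x points from the release tab (robot side) to the tall rear part, z up. Bay: x -95 to +90 mm, side walls 56 mm high, front wall (x -95 to -70) 46 mm high. Rear part: x +90 to +150, 125 mm high; the opened cover leans on its front top edge. Two slim sprung posts at x -52, y +-40 mm push the cover up.
- hinge (a point): Middle of the cover's pin axis in the unit, at unit x +62, y 0, height 54 mm; its axes are parallel to the unit's. The cover pivots about the unit's y direction here; its pins (8 mm thick) lie in seats open at the top.
- tab (a joint): Travel of the release tab in m along unit +x: 0 at rest (out), 0.014 fully in. Sprung outwards, about 2 N at rest, 6 N fully in. Beyond about 0.008 the cover is freed; it rises within 0.5 s and stays up when the tab is out again. Let go of, the tab flies back at over 0.3 m/s; a return faster than 0.12 m/s is a snap.
- tab_face (a point): Centre of the outer (robot-side) face of the black release tab, a paddle 44 mm wide, 32 high, 12 thick, centre 31 mm above the table, 23 mm out from the unit's front wall; press it towards unit +x. Its nose, 28 mm wide, hooks over the cover's front bar and stands 8 mm above the closed cover at unit x -63 to -47 mm.
- cover: Loose grey snap-in cover, a plate 130 x 96 x 6 mm, about 90 g, with a window for the tab's nose. Origin on its pin axis at the rear edge; free edge at its x -130 mm; z out of its top face (top at z +4, underside -2 mm). Closed: about level, top 58 mm above the table. Released: about 20 degrees open. Leaning: about 110 degrees; past upright it falls back by itself.
- cover_edge (a point): Middle of the cover's free (front) edge face, half-way through its thickness; same axes as the cover. It rises about 45 mm when released.
- case_center (a point): Centre (half-way up) of the wooden gauge case, a closed box 150 (its x) x 50 (its y) x 34 mm (z), about 0.22 kg, lying flat on the cover at the start, roughly across the unit.
- case: The same wooden gauge case; origin at the centre of its underside.
- pad_top (a point): Centre of the top face of the cork pad, 200 (its x) x 120 (its y) mm, 8 mm thick, fixed to the table on the left or the right of the unit.
- adapter1: Bystander: stepped steel adapter, 48 mm across, 90 mm high, standing near the left of the tab; origin under its centre.
- adapter2: Bystander: stepped steel adapter, 48 mm across, 75 mm high, standing near the right of the tab; origin under its centre.
- caliper: Bystander: flat steel caliper 210 mm long lying along its x, 12 mm high; origin under its middle.
- blackcase: Bystander: black plastic case 110 x 60 x 35 mm; origin under its centre.
- oil: Bystander: amber jar, 44 mm across, 100 mm high; origin under its centre.
- cup: Bystander: grey cup, 72 mm across, 85 mm high; origin under its centre.
- casestack: Fixed stack of three wooden cases, 170 x 100 mm, 78 mm high, on the side of the unit away from the pad; origin under its centre.
Mind the look-alikes: they are no part of the job. There is more than one size of the case; the job needs the middle-sized. There is more than one size of the cover; the one meant has the size given above.

How it is judged:
By the outcome, as a careful person would: the job done as asked, in the order asked, and still so for the second after the job is handed in, with the robot touching nothing.
It also fails if it takes over 67 s, if anything falls off the work surface, if the arm or the gripper's body presses on something with over 40 N, if the wrist force passes 120 N, or if a joint passes its speed limit or range.

ROBOT

A 6-joint arm with a two-finger parallel gripper is mounted at the origin on the work surface. World frame = base frame: x ahead of the robot, y to its left, z up, the work surface at z = 0. Lengths are in m, angles in rad, forces in N, time in s.
With the tool pointing down it reaches from about 0.3 to 0.875 m from the base axis. Payload 6.4 kg.
Tool frame: the origin (TCP) lies between the finger pads; the fingertips stand r.nose_length ahead of it and the grasp point (between the pads) lies 8 mm behind it (r.nose_length is the distance from the TCP to the fingertips, in m); y points along the fingers, x is the direction in which the jaws open and shut, and the axes are right-handed (so a half turn about y gives the same grasp; the last joint's range is limited). The gripper opens to 88 mm and grips with 3 to 60 N. Pads are 18 mm wide; open, the fingers measure 123 mm over their backs; the gripper's body (75 mm by 187 mm) begins 45 mm behind the grasp point.
Start: joints at [-1.52, 0.181, 1.607, -0, 1.354, -0.206], TCP at [0.146, -0.556, 0.221] pointing down, gripper open.
Joint ranges: [-2.99, 2.99], [-0.89, 2.07], [0.3, 2.58], [-1.14, 4.28], [0, 2.63], [-3.12, 3.12]. Speed limits (rad/s): [2.57, 2.57, 3.01, 3.14, 3.14, 3.14].

INTERFACE

Orientations are given as a unit quaternion [w, x, y, z].
In Python, from bench import r gives the robot as it stands. The module is installed in compiled form; this text tells all that it offers.
- The arm moves only by the shell command python3 -m handwheel 'ROWS'. ROWS is JSON, a list that holds one entry, the list of rows, each a list of 5 numbers: the shift along the tool's x, y, z normalised to -1 to 1, where 1 is 0.3 m, then the turn about the tool's y normalised to -1 to 1, where 1 is pi rad, then the finger opening in mm, from 0 to 88.1. In form: [[[x, y, z, yaw, hand], ...]]. A call has 1 to 12 rows; each row is the pose to reach, as a shift and turn from the pose commanded when the call began, along the tool's axes at that moment, turning the shorter way round; what a row does not reach only later rows make up. A row lasts 1/8 s, in which the tool goes at most 62.5 mm and 10.7 degrees, less where a joint would pass 70% of its speed; a pose out of reach is approached as far as the arm can. A call with a number of a shift or a turn outside -1 to 1 is refused whole. A call with a gripper value outside its range is refused whole. The fingers move at their own pace and stop on an object; the grip force is fixed at half the most. Time passes only in rows, so rows that repeat a pose let the fingers close. It gives the time, the measured TCP pose, the force and the opening at its end, in the units of the state.
- r.sense(): the state, without advancing time (a new reading comes with each control period).
- r.get_image(name): name is "side" or "top"; returns (picture, depth): 384x512x3 uint8, red, green, blue; 384x512 float32, m along the optical axis (not along the pixel's ray), 0 where there is no reading.
- r.camera_params(name): a dict with "fovy" (degrees; the focal length in pixels is half the picture's height over the tangent of half this angle, whatever the lens; pixels are square), "cx", "cy" (the principal point, pixels), "dist_coeffs" ([k1, k2, p1, p2, k3] as OpenCV has them; the pictures are not rectified), "xyz" and "rotation" of the camera in the world. Camera axes: x right, y up, looking along -z (the intrinsics and any distortion apply to the point x, -y, -z); pixel columns grow to the right and rows downward; lengths in m; the calibration is good to about 2 mm. A picture is of the moment at which its call begins. camera_params takes no time and is no camera call.
- r.hand_in(): hands the job in, once; it reports no verdict.
The state is a dict: "time_s": time; "joint_positions": joint angles; "joint_vel": joint speeds; "joint_torque": joint torques, N m; "tcp_pos": TCP position; "tcp_rot": TCP orientation; "ft_force": force on the tool from outside, world axes, zero at the start; "wrist_torque": the same for the moment, N m; "finger_gap": opening from 0.0 (shut) to 1.0 (fully open).
Only numpy, scipy, OpenCV 4.12 (cv2) and the standard library are available. Lean on these libraries where they do the work, as an engineer would, in place of code of your own. Each camera call takes 0.05 s, during which the arm holds its last target.

## Working session

There is one attempt and no reset: what is moved stays moved. The work goes in short steps, Python scripts to look and compute and a shell command to move; the robot and the scene stay as the last step left them, time stands still between calls to the robot, and variables do not carry over. Pictures are saved under pics/ and viewed, and the job is handed in when it is done.

```bash
mkdir -p pics; python3 - <<'E'
from bench import r
import cv2,numpy as np
print(r.sense()); print(r.nose_length)
for n in("side","top"):
    p,d=r.get_image(n); cv2.imwrite(f"pics/{n}0.png",p[:,:,::-1]); np.savez(f"pics/{n}0.npz",p=p,d=d)
    print(n,r.camera_params(n),(d>0).mean())
E
```

```text
{'time_s': 0.0, 'joint_positions': array([-1.52029557e+00,  1.81512279e-01,  1.60799739e+00,  1.32886438e-05,
        1.35375356e+00, -2.06319795e-01]), 'joint_vel': array([ 0.00046552,  0.00103599, -0.00027888,  0.00065178,  0.00032421,
       -0.0008585 ]), 'joint_torque': array([-2.62817608e-03, -4.33872020e+01, -3.41845751e+01,  6.99635572e-02,
        3.87297466e-02, -1.56631045e-04]), 'tcp_pos': array([ 0.14603579, -0.55558095,  0.21993145]), 'tcp_rot': array([ 0.56036324, -0.55945952,  0.43223556, -0.4314748 ]), 'ft_force': array([-0.06564231,  0.11761269,  0.30584544]), 'wrist_torque': array([-0.02528645,  0.00500398,  0.02724847]), 'finger_gap': 0.9981773892070923}
0.011
side {'fovy': 46.87411215021062, 'cx': 255.463423825386, 'cy': 188.75313601515214, 'dist_coeffs': array([-0.09496214,  0.        ,  0.        ,  0.        ,  0.        ]), 'xyz': array([ 0.36968804, -0.90695014,  0.65449146]), 'rotation': array([ 0.86456933,  0.48967739, -0.05033529, -0.10100633])} 0.9960225423177084
top {'fovy': 52.83394513565316, 'cx': 251.4390480113369, 'cy': 192.2715092380689, 'dist_coeffs': array([0.03096866, 0.        , 0.        , 0.        , 0.        ]), 'xyz': array([ 0.42198362, -0.01557469,  1.07091223]), 'rotation': array([ 0.71248514,  0.0490883 , -0.04684482, -0.69839875])} 0.9959818522135416
```

View pics/side0.png

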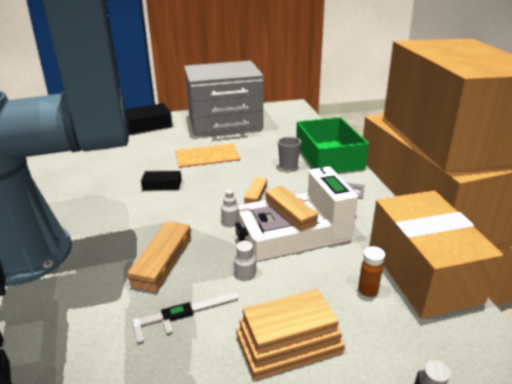

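View pics/top0.png

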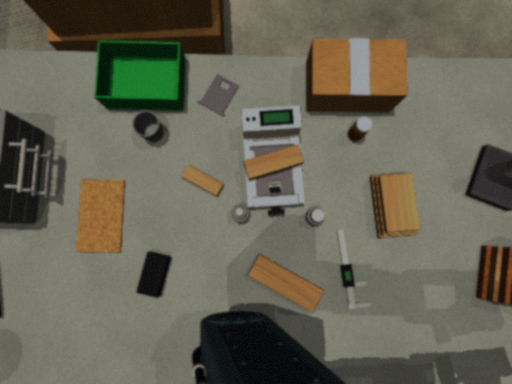

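The things that could be taken for the gauge case, in the top view, are the box on the cover at (274,161), a large one at (286,282) and a small one at (203,180). The stack at (397,205) is fixed. Two plates resemble the cover: the one in the unit at about (277,185), and a loose one at (218,95). By the description I want the box on the cover and the unit's own cover. I'll measure both choices and check them in a crop.

```bash
cat > h.py <<'E'
import numpy as np,cv2
from bench import r
from scipy.spatial.transform import Rotation as R
def cam(n):
    c=r.camera_params(n); f=192/np.tan(np.radians(c['fovy'])/2)
    K=np.array([[f,0,c['cx']],[0,f,c['cy']],[0,0,1.]])
    q=c['rotation']; M=R.from_quat([q[1],q[2],q[3],q[0]]).as_matrix()@np.diag([1,-1,-1])
    return K,np.array(c['dist_coeffs']),M,np.array(c['xyz'])
def rays(n,uv):
    K,D,M,t=cam(n); p=cv2.undistortPoints(np.float64(uv).reshape(-1,1,2),K,D).reshape(-1,2)
    return np.c_[p,np.ones(len(p))]@M.T,t
def plane(n,uv,z):
    d,t=rays(n,uv); return t+d*((z-t[2])/d[:,2])[:,None]
def cloud(n,d):
    v,u=np.mgrid[:384,:512]; ry,t=rays(n,np.c_[u.ravel(),v.ravel()])
    return (t+ry*d.reshape(-1,1)).reshape(384,512,3)
def proj(n,P):
    K,D,M,t=cam(n); return cv2.projectPoints((np.float64(P).reshape(-1,3)-t)@M,np.zeros(3),np.zeros(3),K,D)[0].reshape(-1,2)
def rect(pts):
    (c,s,a)=cv2.minAreaRect(np.float32(pts[:,:2]*1000)); 
    if s[0]<s[1]: s=s[::-1];a+=90
    return np.round(c,1),np.round(s,1),round((a+90)%180-90,1)
E
python3 - <<'E'
from h import *
L=np.load('pics/top0.npz');p,d=L['p'],L['d'];P=cloud('top',d)
hsv=cv2.cvtColor(p,cv2.COLOR_RGB2HSV)
wood=(hsv[...,1]>90)&(hsv[...,0]>5)&(hsv[...,0]<28)&(hsv[...,2]>80)
n,l,s,c=cv2.connectedComponentsWithStats(wood.astype(np.uint8))
for i in range(1,n):
    if s[i,4]>150 and s[i,4]<4000:
        m=l==i; Q=P[m]; zt=np.percentile(Q[:,2],60); v,u=np.nonzero(m)
        W=plane('top',np.c_[u,v],zt); print(c[i].round(),s[i,4],'z',np.percentile(Q[:,2],[5,50,95]).round(3),rect(W))
# heights map around unit
big=cv2.resize(p[90:235,210:345],None,fx=4.4,fy=4.0,interpolation=cv2.INTER_CUBIC); cv2.imwrite('pics/crop1.png',big[:,:,::-1])
L=np.load('pics/side0.npz');ps=L['p'];cv2.imwrite('pics/crop2.png',cv2.resize(ps[150:290,200:380],None,fx=4.2,fy=4.2,interpolation=cv2.INTER_CUBIC)[:,:,::-1])
for nm,b in dict(a1=(232,205,250,224),a2=(306,205,326,227)).items():
    Q=P[b[1]:b[3],b[0]:b[2]].reshape(-1,3);Q=Q[Q[:,2]>.05];print(nm,Q[:,:2].mean(0).round(3),Q[:,2].max())
print('tool R',R.from_quat(np.roll(r.sense()['tcp_rot'],-1)).as_matrix().round(3))
E
```

```text
[330.  66.] 2133 z [0.127 0.131 0.134] (array([ 880.5, -206.8]), array([151.3,  94.5]), 0.1)
[388.  67.] 2111 z [0.127 0.131 0.134] (array([ 879.7, -352.9]), array([151.3,  93.1]), -0.4)
[273. 161.] 1102 z [0.09  0.093 0.096] (array([638. , -64.9]), array([150. ,  51.8]), -72.1)
[202. 180.] 584 z [0.022 0.026 0.029] (array([596.2, 126.2]), array([114.3,  39.6]), 62.4)
[399. 204.] 2117 z [0.028 0.078 0.082] (array([ 534.3, -381.1]), array([161.5, 104.7]), 6.2)
[100. 216.] 3240 z [0.004 0.008 0.011] (array([495.9, 402.6]), array([200.4, 121.1]), 0.7)
[486. 271.] 216 z [0.028 0.031 0.034] (array([ 368.4, -626.5]), array([138.2,  10.8]), -10.3)
[497. 273.] 274 z [0.057 0.061 0.065] (array([ 365.8, -636.6]), array([138.4,  13.3]), -9.8)
[509. 279.] 235 z [0.087 0.09  0.094] (array([ 363.2, -645.9]), array([138.9,  11.8]), -8.5)
[285. 283.] 1918 z [0.04  0.044 0.047] (array([ 329.1, -103.3]), array([192.8,  67. ]), 62.0)
a1 [0.503 0.018] 1.0709122316018165
a2 [ 0.5   -0.178] 1.0709122316018165
tool R [[ 0.254 -0.     0.967]
 [-0.967  0.002  0.254]
 [-0.002 -1.     0.   ]]
```

View pics/crop1.png

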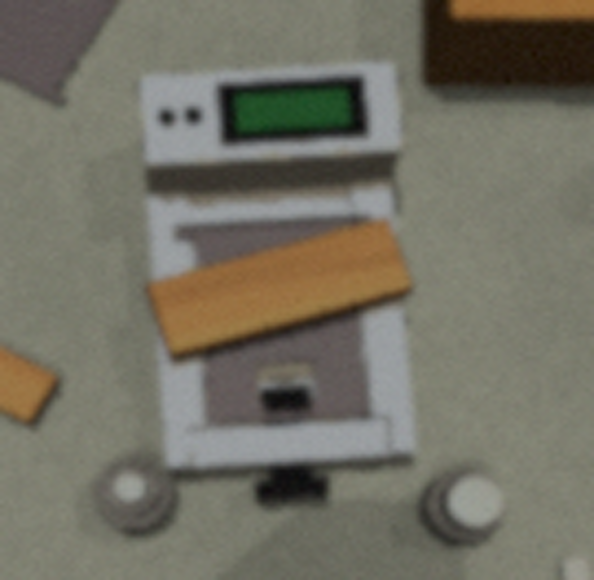

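View pics/crop2.png

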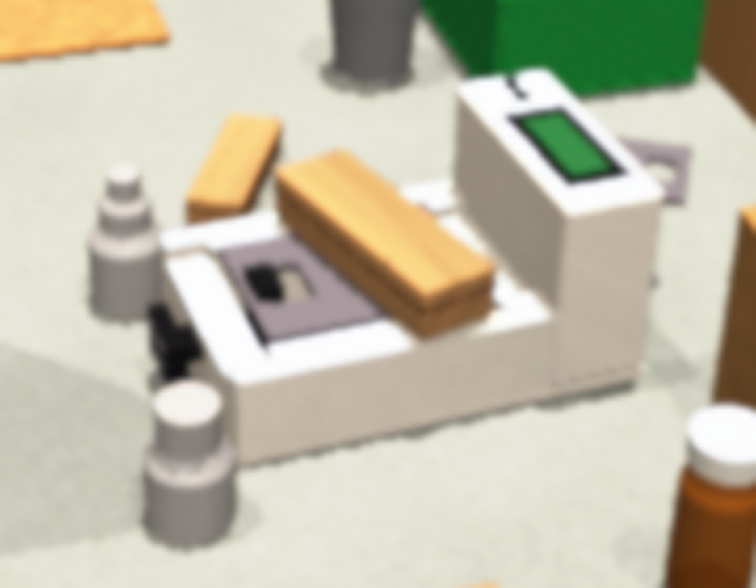

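```bash
python3 - <<'E'
from h import *
L=np.load('pics/top0.npz');p,d=L['p'],L['d'];P=cloud('top',d)
v,u=np.mgrid[:384,:512]
reg=(u>230)&(u<312)&(v>98)&(v<222)
m=reg&(P[...,2]>.112)&(P[...,2]<.14)
W=plane('top',np.c_[u[m],v[m]],.125);c,s,a=rect(W);print('rear',m.sum(),c,s,a)
hsv=cv2.cvtColor(p,cv2.COLOR_RGB2HSV)
m2=reg&(P[...,2]>.035)&(P[...,2]<.066)&(hsv[...,2]>120)&(hsv[...,1]<60)
k,l,st,_=cv2.connectedComponentsWithStats(m2.astype(np.uint8));m2=l==1+st[1:,4].argmax()
W2=plane('top',np.c_[u[m2],v[m2]],.053);c2,s2,a2=rect(W2);print('walls',m2.sum(),c2,s2,a2)
m3=(u>264)&(u<290)&(v>206)&(v<220)&(p.max(2)<70)
W3=plane('top',np.c_[u[m3],v[m3]],.047);print('tab',m3.sum(),rect(W3),np.percentile(P[m3][:,2],[5,50,95]), W3[:,:2].min(0),W3[:,:2].max(0))
m4=(u>264)&(u<290)&(v>178)&(v<195)&(p.max(2)<80)
W4=plane('top',np.c_[u[m4],v[m4]],.066);print('nose',m4.sum(),W4.mean(0))
for nm,b in dict(a1=(230,200,252,226),a2=(304,203,328,229),cup=(130,108,166,142),jar=(346,114,374,142)).items():
    Q=P[b[1]:b[3],b[0]:b[2]].reshape(-1,3);Q=Q[(Q[:,2]>.03)&(Q[:,2]<.15)];print(nm,((Q[:,:2].min(0)+Q[:,:2].max(0))/2).round(3),np.ptp(Q[:,:2],axis=0).round(3),np.percentile(Q[:,2],98).round(3))
E
```

```text
rear 1395 [739.9 -57.3] [149.1  62.7] -85.0
walls 933 [578.6 -71.8] [150.4 100.1] -84.9
tab 144 (array([511.5, -73.2]), array([50.4, 24. ]), -88.9) [-0.00025278  0.04386848  0.04919395] [ 0.49938249 -0.09837307] [ 0.52397295 -0.04780189]
nose 88 [ 0.56546767 -0.07175269  0.066     ]
a1 [0.511 0.016] [0.058 0.053] 0.092
a2 [ 0.501 -0.182] [0.045 0.046] 0.078
cup [0.735 0.272] [0.073 0.072] 0.088
jar [ 0.738 -0.297] [0.044 0.041] 0.103
```

Each choice is confirmed. The box on the cover measures 150 × 52 mm, so it is the middle size; the others are 193 × 67 and 114 × 40 mm. The unit sits at about (0.620, -0.068) with a 5° yaw, and the pad is on the left at (0.496, 0.403). First move: halfway to the case, turning the jaws across it.

```bash
python3 -m handwheel '[[[-0.583,0,1,-0.518,66],[-0.583,0,1,-0.518,66],[-0.583,0,1,-0.518,66],[-0.583,0,1,-0.518,66],[-0.583,0,1,-0.518,66],[-0.583,0,1,-0.518,66],[-0.583,0,1,-0.518,66],[-0.583,0,1,-0.518,66],[-0.583,0,1,-0.518,66],[-0.583,0,1,-0.518,66]]]'; cat > st.py <<'E'
from h import *
import sys
def st(tgt=None,hd=None):
    s=r.sense();M=R.from_quat(np.roll(s['tcp_rot'],-1)).as_matrix();h=np.degrees(np.arctan2(M[1,0],M[0,0]))
    print('t',s['time_s'],'tcp',s['tcp_pos'].round(4),'hd',h.round(1),'F',s['ft_force'].round(1),'gap',round(88.1*s['finger_gap'],1),'down',M[:,1].round(3))
    if tgt is not None:
        e=M.T@(np.array(tgt)-s['tcp_pos'])/.3; print('rows xyz',e.round(3),'yaw',None if hd is None else round(-((hd-h+180)%360-180)/180,3))
if __name__=='__main__':
    a=[float(x) for x in sys.argv[1:]]; st(a[:3] or None,a[3] if len(a)>3 else None)
E
python3 st.py .638 -.065 .2 17.9
```

```text
time_s: 1.35
tcp_pos: [0.3917, -0.3105, 0.2204]
tcp_rot: [0.699, -0.698, -0.11, 0.11]
ft_force: [-0.4, -0.2, 0.5]
finger_gap: 0.747
t 1.35 tcp [ 0.3917 -0.3105  0.2204] hd 17.9 F [-0.4 -0.2  0.5] gap 65.8 down [-0.     0.001 -1.   ]
rows xyz [1.033 0.068 0.527] yaw -0.0
```

```bash
python3 -m handwheel '[[[0.99,0.06,0.52,0,66],[0.99,0.06,0.52,0,66],[0.99,0.06,0.52,0,66],[0.99,0.06,0.52,0,66],[0.99,0.06,0.52,0,66],[0.99,0.06,0.52,0,66],[0.99,0.06,0.52,0,66]]]'; python3 - <<'E'
from st import *
st([.638,-.065,.077],17.9)
p,d=r.get_image('side');cv2.imwrite('pics/s1.png',cv2.resize(p[90:290,180:400],None,fx=3.4,fy=3)[:,:,::-1])
E
```

```text
time_s: 2.22
tcp_pos: [0.6264, -0.0699, 0.2021]
tcp_rot: [0.699, -0.698, -0.11, 0.111]
ft_force: [-1.0, -1.1, -0.2]
finger_gap: 0.749
t 2.225 tcp [ 0.6264 -0.0699  0.2021] hd 18.0 F [-1.  -1.1 -0.2] gap 66.0 down [-0.001  0.    -1.   ]
rows xyz [0.043 0.417 0.003] yaw 0.001
```

View pics/s1.png

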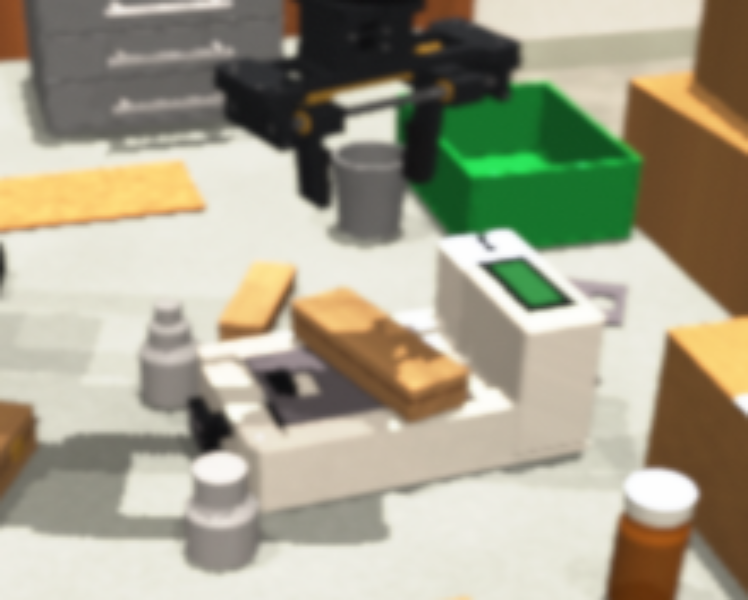

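The side view shows the open gripper above the case, at about (370,350) in the crop, with its wide body along the jaws. I'll descend and grip.

```bash
python3 -m handwheel '[[[0.043,0.1,0.003,0,66],[0.043,0.2,0.003,0,66],[0.043,0.3,0.003,0,66],[0.043,0.38,0.003,0,66],[0.043,0.415,0.003,0,66],[0.043,0.415,0.003,0,66],[0.043,0.415,0.003,0,40],[0.043,0.415,0.003,0,40],[0.043,0.415,0.003,0,40],[0.043,0.415,0.003,0,40],[0.043,0.415,0.003,0,40]]]'; python3 st.py
```

```text
time_s: 3.65
tcp_pos: [0.6383, -0.0659, 0.0784]
tcp_rot: [-0.698, 0.698, 0.11, -0.11]
ft_force: [-0.7, -0.1, 0.5]
finger_gap: 0.454
t 3.65 tcp [ 0.6383 -0.0659  0.0784] hd 18.0 F [-0.7 -0.1  0.5] gap 40.0 down [ 0.  0. -1.]
```

The gap went to 40 mm although the case is 50 mm wide, so I'll look.

```bash
python3 - <<'E'
from st import *
p,d=r.get_image('side');cv2.imwrite('pics/s2.png',cv2.resize(p[120:290,180:400],None,fx=3.4,fy=3.4)[:,:,::-1])
E
```

```text
(no output)
```

View pics/s2.png

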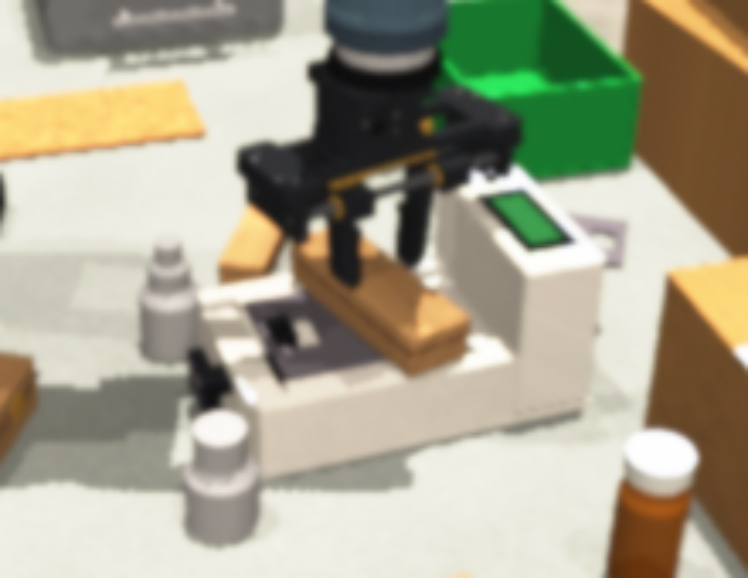

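```bash
python3 - <<'E'
from st import *
p,d=r.get_image('side');P=cloud('side',d)
s=r.sense();t=s['tcp_pos'];M=R.from_quat(np.roll(s['tcp_rot'],-1)).as_matrix()
print(proj('side',[t,t+M[:,1]*.011,t+M[:,0]*.02+M[:,1]*.011,t-M[:,0]*.02+M[:,1]*.011]).round(1))
for (a,b) in ((348,275),(410,255),(348,250),(410,220)):
    u=int(180+a/3.4);v=int(120+b/3.4);print(u,v,p[v,u],P[v,u].round(3))
bl=(p.max(2)<60)
for nm,(u0,u1,v0,v1) in dict(f=(275,289,185,210),b=(294,308,170,200)).items():
    m=np.zeros_like(bl);m[v0:v1,u0:u1]=1;m&=bl;Q=P[m];vv,uu=np.nonzero(m);print(nm,uu.min(),uu.max(),vv.max(),Q.min(0).round(3),Q.max(0).round(3),np.median(Q,0).round(3))
p2,d2=r.get_image('top');cv2.imwrite('pics/t2.png',cv2.resize(p2[90:235,210:345],None,fx=4.4,fy=4)[:,:,::-1])
E
```

```text
[[289.3 205.4]
 [289.1 209.3]
 [296.  206.8]
 [282.2 211.8]]
282 200 [26 26 28] [ 0.613 -0.089  0.112]
300 195 [23 22 22] [ 0.664 -0.067  0.104]
282 193 [26 27 28] [ 0.613 -0.089  0.13 ]
300 184 [19 19 19] [ 0.663 -0.065  0.133]
f 277 285 203 [ 0.37  -0.907  0.098] [ 0.623 -0.071  0.654] [ 0.611 -0.085  0.126]
b 297 306 197 [ 0.653 -0.091  0.097] [ 0.676 -0.052  0.179] [ 0.666 -0.067  0.132]
```

View pics/t2.png

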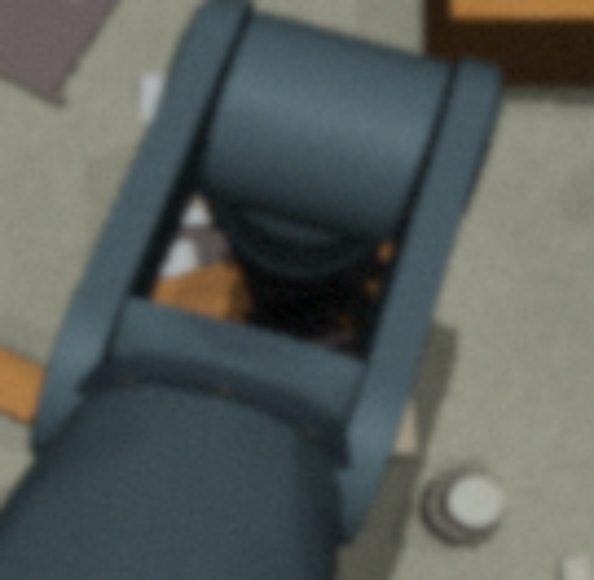

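```bash
python3 - <<'E'
from st import *
p,d=r.get_image('side');P=cloud('side',d)
s=r.sense();t=s['tcp_pos'];M=R.from_quat(np.roll(s['tcp_rot'],-1)).as_matrix()
Q=(P-t)@M
m=(abs(Q[...,0])<.12)&(abs(Q[...,2])<.06)&(Q[...,1]<0.03)&(Q[...,1]>-.25)&(p.max(2)<90)
# per tool-height band: x extent
for y in np.arange(-.16,.03,.01):
    k=m&(Q[...,1]>=y)&(Q[...,1]<y+.01)
    if k.sum()>3: print('tool y %.2f z %.3f n %d x %s'%(y,t[2]-y,k.sum(),np.percentile(Q[k][:,0],[2,50,98]).round(3)))
w=P[210:214,258+0:300].reshape(-1,3)
print('case top',np.median(P[196:200,270:275].reshape(-1,3),0), 'rear top', P[185,325],'table',P[300,330],P[310,190])
E
```

```text
tool y -0.16 z 0.238 n 70 x [-0.04  -0.037  0.014]
tool y -0.15 z 0.228 n 127 x [-0.039 -0.023  0.018]
tool y -0.14 z 0.218 n 148 x [-0.039 -0.021  0.017]
tool y -0.13 z 0.208 n 678 x [-0.092 -0.029  0.09 ]
tool y -0.12 z 0.198 n 259 x [-0.092 -0.028  0.091]
tool y -0.11 z 0.188 n 260 x [-0.09   0.027  0.087]
tool y -0.10 z 0.178 n 265 x [-0.084  0.007  0.082]
tool y -0.09 z 0.168 n 103 x [-0.084 -0.045  0.082]
tool y -0.08 z 0.158 n 26 x [-0.046  0.03   0.038]
tool y -0.07 z 0.148 n 69 x [-0.036  0.025  0.036]
tool y -0.06 z 0.138 n 59 x [-0.035  0.022  0.102]
tool y -0.05 z 0.128 n 93 x [-0.034  0.025  0.117]
tool y -0.04 z 0.118 n 60 x [-0.034 -0.019  0.033]
tool y -0.03 z 0.108 n 50 x [-0.032 -0.021  0.03 ]
tool y -0.02 z 0.098 n 13 x [-0.027 -0.003  0.025]
tool y 0.01 z 0.068 n 295 x [-0.079 -0.05  -0.024]
tool y 0.02 z 0.058 n 95 x [-0.087 -0.041 -0.023]
case top [ 0.60397027 -0.03377801  0.08650218] rear top [ 0.72246792 -0.07206899  0.1259699 ] table [ 0.65482447 -0.30769068 -0.00071691] [ 0.37478004 -0.27669805  0.00821762]
```

Depth shows the whole gripper about 30 mm higher than the reported TCP implies: the fingertips are at about z 0.097 against 0.067 expected. So the tip is at reported z + 0.019, and the fingers closed just above the case. The xy position agrees. I'll open, go 29 mm lower and regrip.

```bash
python3 -m handwheel '[[[0,0,0,0,68],[0,0,0,0,68],[0,0,0,0,68],[0,0.03,0,0,68],[0,0.06,0,0,68],[0,0.08,0,0,68],[0,0.095,0,0,68],[0,0.095,0,0,68]]]'; python3 - <<'E'
from st import *
st()
p,d=r.get_image('side');cv2.imwrite('pics/s3.png',cv2.resize(p[120:290,180:400],None,fx=3.4,fy=3.4)[:,:,::-1])
E
```

```text
time_s: 4.85
tcp_pos: [0.6379, -0.0659, 0.0493]
tcp_rot: [0.699, -0.698, -0.11, 0.111]
ft_force: [-0.7, -0.9, 0.5]
finger_gap: 0.771
t 4.85 tcp [ 0.6379 -0.0659  0.0493] hd 18.0 F [-0.7 -0.9  0.5] gap 67.9 down [-0.001  0.    -1.   ]
```

View pics/s3.png

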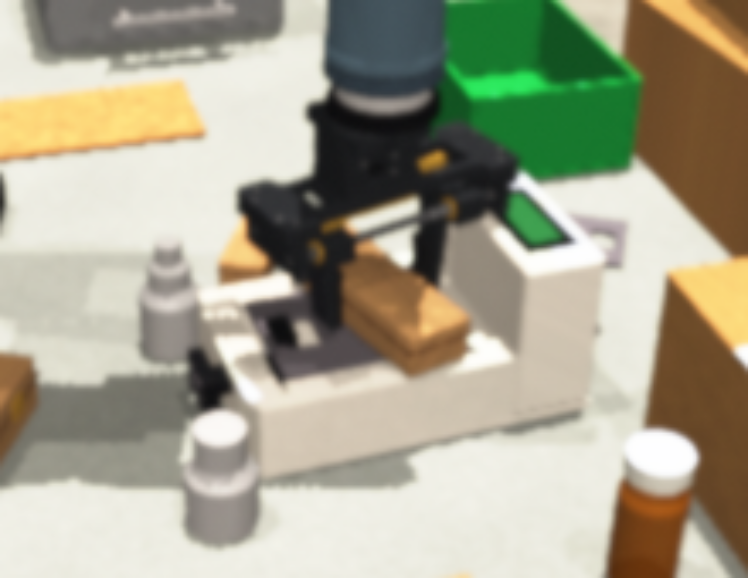

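The fingers now straddle the case, with the front tip at about (325,325). I'll close.

```bash
python3 -m handwheel '[[[0,0,0,0,40],[0,0,0,0,40],[0,0,0,0,40],[0,0,0,0,40],[0,0,0,0,40]]]'; python3 -m handwheel '[[[0,-0.05,0,0,40],[0,-0.15,0,0,40],[0,-0.3,0,0,40],[0,-0.5,0,0,40],[0,-0.5,0,0,40]]]';  python3 st.py .496 .4026 .2 90
```

```text
time_s: 5.52
tcp_pos: [0.6385, -0.0661, 0.0501]
tcp_rot: [-0.698, 0.699, 0.111, -0.11]
ft_force: [0.1, 0.6, 2.5]
finger_gap: 0.562
time_s: 6.15
tcp_pos: [0.6418, -0.0669, 0.2073]
tcp_rot: [-0.697, 0.7, 0.114, -0.107]
ft_force: [-0.1, 0.6, -1.5]
finger_gap: 0.566
t 6.15 tcp [ 0.6418 -0.0669  0.2073] hd 18.0 F [-0.1  0.6 -1.5] gap 49.9 down [ 0.011 -0.003 -1.   ]
rows xyz [0.02  0.014 1.639] yaw -0.4
```

The case is held (gap 49.9 mm). I'll carry it to the pad.

```bash
python3 -m handwheel '[[[0.01,0,0.2,0,40],[0.01,0,0.4,-0.05,40],[0.01,0,0.6,-0.1,40],[0.01,0,0.8,-0.15,40],[0.01,0,0.9,-0.2,40],[0.01,0,0.9,-0.25,40],[0.01,0,0.9,-0.3,40],[0.01,0,0.9,-0.35,40],[0.01,0,0.9,-0.4,40],[0.01,0,0.9,-0.4,40],[0.01,0,0.9,-0.4,40]]]';  python3 st.py .496 .4026 .2 90.7
```

```text
time_s: 7.52
tcp_pos: [0.5575, 0.1917, 0.1994]
tcp_rot: [0.501, -0.501, -0.499, 0.499]
ft_force: [-0.1, 0.1, -1.5]
finger_gap: 0.563
t 7.525 tcp [0.5575 0.1917 0.1994] hd 89.8 F [-0.1  0.1 -1.5] gap 49.6 down [-0.001 -0.    -1.   ]
rows xyz [ 0.702 -0.002  0.208] yaw -0.005
```

```bash
python3 -m handwheel '[[[0.15,0,0.05,-0.005,40],[0.3,0,0.1,-0.005,40],[0.5,0,0.15,-0.005,40],[0.66,0.1,0.2,-0.005,40],[0.702,0.2,0.208,-0.005,40],[0.702,0.35,0.208,-0.005,40],[0.702,0.5,0.208,-0.005,40],[0.702,0.57,0.208,-0.005,40],[0.702,0.57,0.208,-0.005,40],[0.702,0.57,0.208,-0.005,40]]]';  python3 - <<'E'
from st import *
st([.4959,.4026,0.001],90.7)
p,d=r.get_image('side');cv2.imwrite('pics/s4.png',cv2.resize(p[80:220,120:300],None,fx=4.2,fy=4.2)[:,:,::-1])
p,d=r.get_image('top');cv2.imwrite('pics/t4.png',cv2.resize(p[160:280,50:180],None,fx=4.2,fy=4.2)[:,:,::-1])
E
```

```text
time_s: 8.78
tcp_pos: [0.4971, 0.4031, 0.0308]
tcp_rot: [-0.496, 0.497, 0.505, -0.502]
ft_force: [0.0, 0.2, -1.6]
finger_gap: 0.563
t 8.775 tcp [0.4971 0.4031 0.0308] hd 90.8 F [ 0.   0.2 -1.6] gap 49.6 down [ 0.003  0.001 -1.   ]
rows xyz [-0.002  0.099  0.004] yaw 0.001
```

View pics/s4.png

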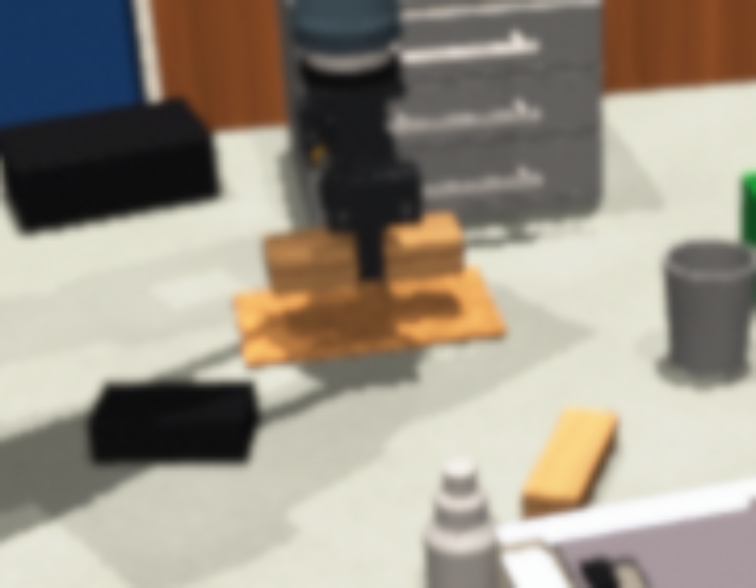

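View pics/t4.png

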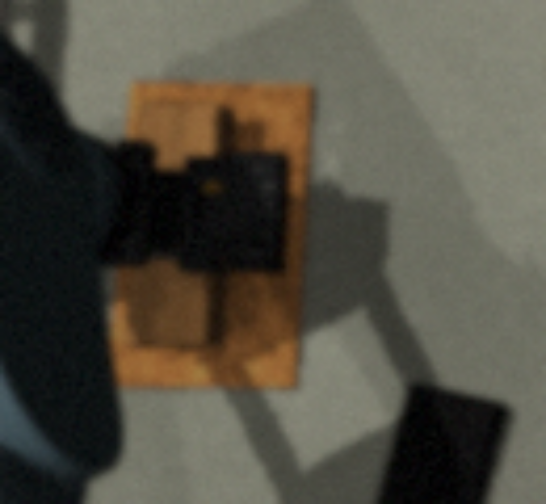

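```bash
python3 -m handwheel '[[[-0.002,0.03,0.004,0,40],[-0.002,0.06,0.004,0,40],[-0.002,0.085,0.004,0,40],[-0.002,0.095,0.004,0,40],[-0.002,0.095,0.004,0,40]]]';  python3 -m handwheel '[[[0,0.007,0,0,40],[0,0.007,0,0,40]]]';
```

```text
time_s: 9.5
tcp_pos: [0.4944, 0.4018, 0.0002]
tcp_rot: [0.496, -0.496, -0.504, 0.504]
ft_force: [0.2, 0.4, -2.2]
finger_gap: 0.566
time_s: 9.75
tcp_pos: [0.4947, 0.4019, -0.0003]
tcp_rot: [-0.496, 0.496, 0.504, -0.504]
ft_force: [-4.7, -3.7, 11.4]
finger_gap: 0.566
```

It has touched down on the pad. I'll release and retreat straight up.

```bash
python3 -m handwheel '[[[0,-0.004,0,0,40],[0,-0.004,0,0,60],[0,-0.004,0,0,72],[0,-0.004,0,0,72],[0,-0.05,0,0,72],[0,-0.15,0,0,72],[0,-0.35,0,0,72],[0,-0.55,0,0,72],[0,-0.6,0,0,72]]]'; python3 st.py .48 -.1 .2 95
```

```text
time_s: 10.88
tcp_pos: [0.497, 0.4033, 0.185]
tcp_rot: [-0.495, 0.497, 0.507, -0.5]
ft_force: [0.2, 0.6, -0.1]
finger_gap: 0.818
t 10.875 tcp [0.497  0.4033 0.185 ] hd 90.9 F [ 0.2  0.6 -0.1] gap 72.1 down [ 0.009  0.005 -1.   ]
rows xyz [-1.677 -0.059  0.082] yaw -0.023
```

```bash
python3 -m handwheel '[[[-0.2,-0.05,0.01,-0.01,72],[-0.4,-0.05,0.02,-0.02,0],[-0.6,-0.05,0.04,-0.023,0],[-0.8,-0.05,0.08,-0.023,0],[-0.95,-0.05,0.08,-0.023,0],[-0.95,-0.05,0.08,-0.023,0],[-0.95,-0.05,0.08,-0.023,0]]]'; python3 - <<'E'
from st import *
st([.474,-.0806,.1],95)
p,d=r.get_image('top');P=cloud('top',d);cv2.imwrite('pics/t5.png',cv2.resize(p[90:290,50:350],None,fx=2.6,fy=2.6)[:,:,::-1])
v,u=np.mgrid[:384,:512];m=(u<135)&(u>70)&(v>170)&(v<260)&(P[...,2]>.03)&(P[...,2]<.06)
print(m.sum(),np.percentile(P[m][:,2],[5,50,95]),rect(plane('top',np.c_[u[m],v[m]],.042)))
E
```

```text
time_s: 11.75
tcp_pos: [0.4746, 0.1168, 0.1931]
tcp_rot: [-0.478, 0.478, 0.521, -0.521]
ft_force: [0.5, 0.4, -0.1]
finger_gap: 0.16
t 11.75 tcp [0.4746 0.1168 0.1931] hd 95.0 F [ 0.5  0.4 -0.1] gap 14.1 down [-0.  0. -1.]
rows xyz [-0.656  0.31   0.059] yaw -0.0
905 [0.0383142  0.04156758 0.04491901] (array([494.2, 400.1]), array([148.8,  50.7]), 1.1)
```

View pics/t5.png

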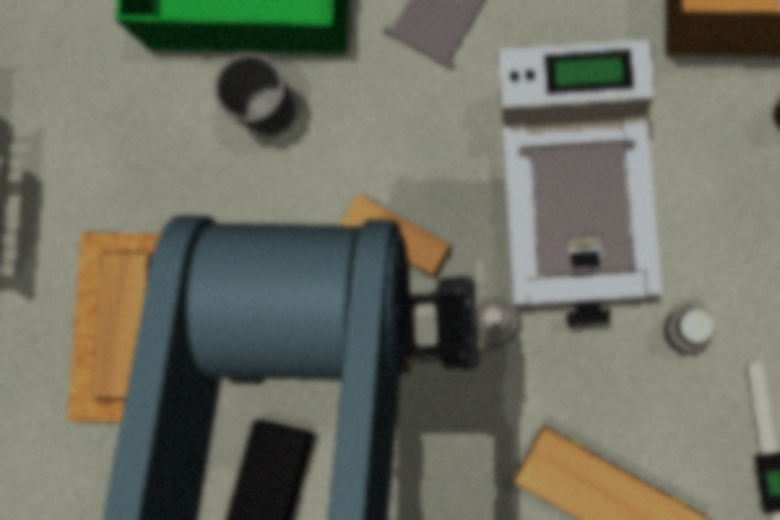

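The case lies flat at (0.494, 0.400), within 3 mm of the pad's centre, and the cover is clear and still closed. Next I'll position in front of the tab.

```bash
python3 -m handwheel '[[[-0.2,0,0.05,0,0],[-0.4,0,0.059,0,0],[-0.6,0,0.059,0,0],[-0.656,0,0.059,0,0],[-0.656,0.1,0.059,0,0],[-0.656,0.25,0.059,0,0],[-0.656,0.4,0.059,0,0],[-0.656,0.5,0.059,0,0],[-0.656,0.5,0.059,0,0]]]'; python3 - <<'E'
from st import *
st([.474,-.0806,.015],95)
p,d=r.get_image('side');P=cloud('side',d);cv2.imwrite('pics/s5.png',cv2.resize(p[130:290,180:380],None,fx=3.8,fy=3.6)[:,:,::-1])
s=r.sense();M=R.from_quat(np.roll(s['tcp_rot'],-1)).as_matrix();Q=(P-s['tcp_pos'])@M
m=(abs(Q[...,0])<.06)&(abs(Q[...,2])<.03)&(Q[...,1]<0.02)&(Q[...,1]>-.12)&(p.max(2)<80)
for y in np.arange(-.12,.03,.01):
    k=m&(Q[...,1]>=y)&(Q[...,1]<y+.01)
    if k.sum()>3: print('z %.3f n %d x %s z %s'%(s['tcp_pos'][2]-y,k.sum(),np.percentile(Q[k][:,0],[2,98]).round(3),np.percentile(Q[k][:,2],[2,98]).round(3)))
E
```

```text
time_s: 12.92
tcp_pos: [0.4723, -0.0785, 0.0409]
tcp_rot: [0.479, -0.475, -0.521, 0.522]
ft_force: [0.0, -0.3, 0.0]
finger_gap: 0.004
t 12.925 tcp [ 0.4723 -0.0785  0.0409] hd 95.1 F [ 0.  -0.3  0. ] gap 0.3 down [-0.005  0.003 -1.   ]
rows xyz [-0.008  0.086 -0.006] yaw 0.001
z 0.163 n 71 x [-0.052  0.052] z [-0.016  0.022]
z 0.153 n 78 x [-0.033  0.028] z [-0.017  0.03 ]
z 0.143 n 16 x [-0.03   0.058] z [0.018 0.028]
z 0.073 n 24 x [-0.016 -0.011] z [-0.011  0.009]
z 0.063 n 4 x [-0.012 -0.01 ] z [-0.008  0.007]
```

View pics/s5.png

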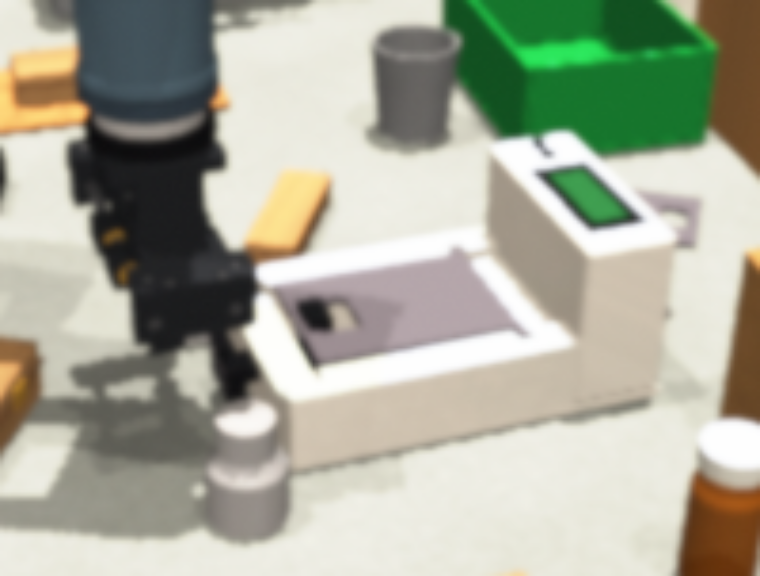

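```bash
python3 -m handwheel '[[[-0.008,0.04,-0.006,0,0],[-0.008,0.08,-0.006,0,0],[-0.008,0.086,-0.006,0,0],[-0.008,0.086,-0.02,0,0],[-0.008,0.086,-0.035,0,0],[-0.008,0.086,-0.045,0,0],[-0.008,0.086,-0.045,0,0]]]'; python3 - <<'E'
from st import *
st([.5,-.078,.015],95)
p,d=r.get_image('top');cv2.imwrite('pics/t6.png',cv2.resize(p[90:245,190:350],None,fx=4,fy=3.8)[:,:,::-1])
E
```

```text
time_s: 13.85
tcp_pos: [0.4883, -0.0824, 0.0176]
tcp_rot: [-0.478, 0.478, 0.521, -0.521]
ft_force: [-0.3, -0.5, -0.5]
finger_gap: 0.005
t 13.85 tcp [ 0.4883 -0.0824  0.0176] hd 95.0 F [-0.3 -0.5 -0.5] gap 0.5 down [ 0.001 -0.    -1.   ]
rows xyz [ 0.011  0.009 -0.04 ] yaw 0.0
```

View pics/t6.png

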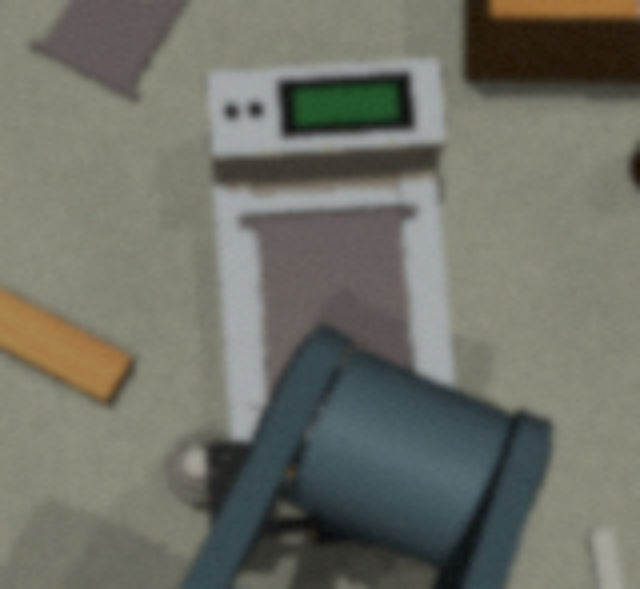

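```bash
python3 -m handwheel '[[[0.01,0,-0.01,0,0],[0.01,0.003,-0.02,0,0],[0.01,0.005,-0.03,0,0],[0.01,0.005,-0.04,0,0],[0.01,0.005,-0.04,0,0]]]'; python3 st.py;python3 -m handwheel '[[[0,0,-0.01,0,0],[0,0,-0.01,0,0]]]'; python3 st.py
```

```text
time_s: 14.52
tcp_pos: [0.4993, -0.0782, 0.0157]
tcp_rot: [0.478, -0.477, -0.521, 0.521]
ft_force: [-2.8, 0.1, 2.6]
finger_gap: 0.005
t 14.525 tcp [ 0.4993 -0.0782  0.0157] hd 95.0 F [-2.8  0.1  2.6] gap 0.5 down [-0.001  0.    -1.   ]
time_s: 14.78
tcp_pos: [0.5022, -0.0779, 0.0157]
tcp_rot: [0.478, -0.477, -0.521, 0.521]
ft_force: [-4.1, 0.5, 1.9]
finger_gap: 0.004
t 14.775 tcp [ 0.5022 -0.0779  0.0157] hd 95.0 F [-4.1  0.5  1.9] gap 0.4 down [-0.001  0.    -1.   ]
```

```bash
python3 -m handwheel '[[[0,0,-0.01,0,0],[0,0,-0.02,0,0],[0,0,-0.027,0,0],[0,0,-0.027,0,0]]]'; python3 st.py;python3 -m handwheel '[[[0,0,-0.007,0,0],[0,0,-0.007,0,0]]]'; python3 - <<'E'
from st import *
st()
p,d=r.get_image('side');cv2.imwrite('pics/s7.png',cv2.resize(p[130:290,180:380],None,fx=3.8,fy=3.6)[:,:,::-1])
E
```

```text
time_s: 15.28
tcp_pos: [0.5089, -0.0773, 0.0156]
tcp_rot: [0.479, -0.476, -0.521, 0.522]
ft_force: [-11.4, -2.1, 7.4]
finger_gap: 0.005
t 15.275 tcp [ 0.5089 -0.0773  0.0156] hd 95.0 F [-11.4  -2.1   7.4] gap 0.4 down [-0.004  0.    -1.   ]
time_s: 15.52
tcp_pos: [0.5089, -0.0772, 0.0155]
tcp_rot: [0.48, -0.475, -0.52, 0.523]
ft_force: [-19.7, -3.5, 14.9]
finger_gap: 0.003
t 15.525 tcp [ 0.5089 -0.0772  0.0155] hd 95.0 F [-19.7  -3.5  14.9] gap 0.3 down [-0.009  0.    -1.   ]
```

View pics/s7.png

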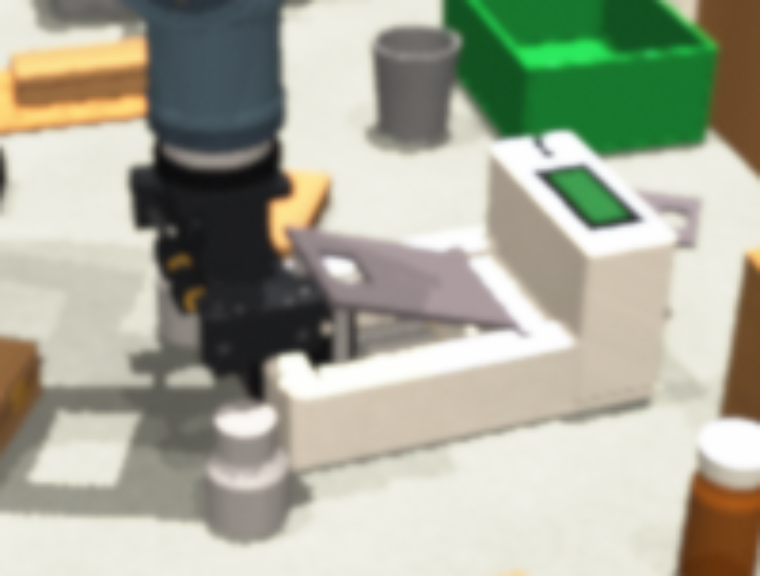

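The stop is reached: position stays at x 0.509 and the force climbs to 20 N. The cover has sprung up, with its edge at about (295,235). I'll ease the tab out at about 16 mm/s.

```bash
python3 -m handwheel '[[[0,0,0.007,0,0],[0,0,0.014,0,0],[0,0,0.02,0,0],[0,0,0.026,0,0],[0,0,0.032,0,0],[0,0,0.038,0,0],[0,0,0.044,0,0],[0,0,0.05,0,0],[0,0,0.056,0,0],[0,0,0.062,0,0],[0,0,0.068,0,0],[0,0,0.074,0,0]]]'; python3 st.py;python3 -m handwheel '[[[0,0,0.006,0,0],[0,0,0.012,0,0],[0,0,0.018,0,0],[0,0,0.024,0,0],[0,0,0.024,0,0]]]'; python3 st.py
```

```text
time_s: 17.08
tcp_pos: [0.4914, -0.0795, 0.0164]
tcp_rot: [-0.477, 0.478, 0.522, -0.521]
ft_force: [0.6, -0.0, -0.4]
finger_gap: 0.005
t 17.075 tcp [ 0.4914 -0.0795  0.0164] hd 95.0 F [ 0.6 -0.  -0.4] gap 0.4 down [ 0.002 -0.001 -1.   ]
time_s: 17.7
tcp_pos: [0.4832, -0.0797, 0.0159]
tcp_rot: [0.478, -0.478, -0.521, 0.521]
ft_force: [-1.1, -0.3, -0.4]
finger_gap: 0.008
t 17.7 tcp [ 0.4832 -0.0797  0.0159] hd 95.0 F [-1.1 -0.3 -0.4] gap 0.7 down [-0.  0. -1.]
```

```bash
python3 -m handwheel '[[[0,-0.1,0.05,0,0],[0,-0.25,0.15,0,0],[0,-0.4,0.25,0,0],[0,-0.5,0.3,0,0],[0,-0.5,0.3,0,0]]]'; python3 - <<'E'
from st import *
st()
p,d=r.get_image('side');P=cloud('side',d);cv2.imwrite('pics/s8.png',cv2.resize(p[130:290,180:380],None,fx=3.8,fy=3.6)[:,:,::-1])
p,d=r.get_image('top');cv2.imwrite('pics/t8.png',cv2.resize(p[90:245,190:350],None,fx=4,fy=3.8)[:,:,::-1])
np.savez('pics/t8.npz',p=p,d=d)
Pt=cloud('top',d)
O=np.array([.6204,-.0678,0]);a=np.radians(5);U=np.array([[np.cos(a),-np.sin(a),0],[np.sin(a),np.cos(a),0],[0,0,1]])
for nm,X,im in(('side',P,None),('top',Pt,p)):
    q=(X-O)@U; m=(abs(q[...,1])<.042)&(q[...,0]>-.09)&(q[...,0]<.07)&(q[...,2]>.05)&(q[...,2]<.14)
    for x in np.arange(-.09,.07,.01):
        k=m&(q[...,0]>=x)&(q[...,0]<x+.01)
        if k.sum()>2: print(nm,round(x,2),k.sum(),np.percentile(q[k][:,2],[10,50,90]).round(3),np.percentile(q[k][:,1],[0,100]).round(3))
E
```

```text
time_s: 18.32
tcp_pos: [0.3949, -0.0885, 0.1683]
tcp_rot: [-0.476, 0.48, 0.522, -0.521]
ft_force: [0.6, -0.2, 0.3]
finger_gap: 0.001
t 18.325 tcp [ 0.3949 -0.0885  0.1683] hd 95.0 F [ 0.6 -0.2  0.3] gap 0.1 down [ 0.005 -0.003 -1.   ]
side -0.06 115 [0.063 0.1   0.104] [-0.042  0.041]
side -0.05 136 [0.055 0.076 0.102] [-0.042  0.042]
side -0.04 46 [0.094 0.096 0.098] [-0.041  0.042]
side -0.03 49 [0.089 0.092 0.094] [-0.041  0.041]
side -0.02 74 [0.087 0.089 0.091] [-0.041  0.041]
side -0.01 67 [0.083 0.086 0.087] [-0.042  0.041]
side -0.0 67 [0.08  0.082 0.084] [-0.042  0.04 ]
side 0.01 62 [0.076 0.078 0.08 ] [-0.041  0.042]
side 0.02 66 [0.072 0.074 0.076] [-0.042  0.039]
side 0.03 61 [0.068 0.07  0.072] [-0.041  0.041]
side 0.04 65 [0.065 0.066 0.068] [-0.039  0.042]
side 0.05 58 [0.062 0.063 0.064] [-0.042  0.042]
side 0.06 58 [0.057 0.059 0.06 ] [-0.041  0.041]
top -0.09 3 [0.05  0.05  0.051] [0.004 0.039]
top -0.06 141 [0.065 0.102 0.105] [-0.041  0.04 ]
top -0.05 98 [0.098 0.101 0.103] [-0.042  0.042]
top -0.04 71 [0.094 0.097 0.099] [-0.041  0.041]
top -0.03 82 [0.088 0.092 0.096] [-0.042  0.041]
top -0.02 118 [0.087 0.089 0.092] [-0.041  0.042]
top -0.01 111 [0.082 0.085 0.087] [-0.042  0.042]
top -0.0 113 [0.079 0.081 0.083] [-0.041  0.041]
top 0.01 112 [0.075 0.077 0.08 ] [-0.042  0.04 ]
top 0.02 105 [0.071 0.073 0.076] [-0.041  0.042]
top 0.03 109 [0.067 0.07  0.072] [-0.042  0.041]
top 0.04 107 [0.063 0.066 0.068] [-0.04  0.04]
top 0.05 97 [0.059 0.062 0.064] [-0.041  0.04 ]
top 0.06 83 [0.056 0.058 0.061] [-0.042  0.042]
```

View pics/s8.png

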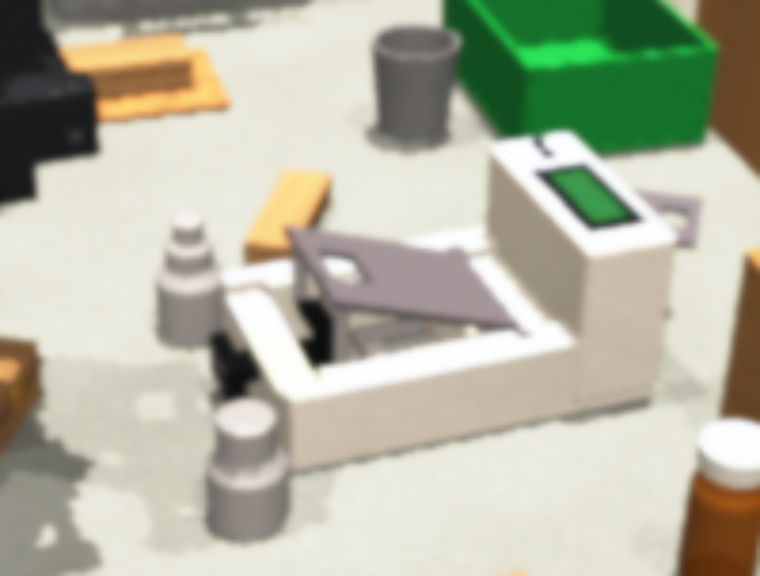

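View pics/t8.png

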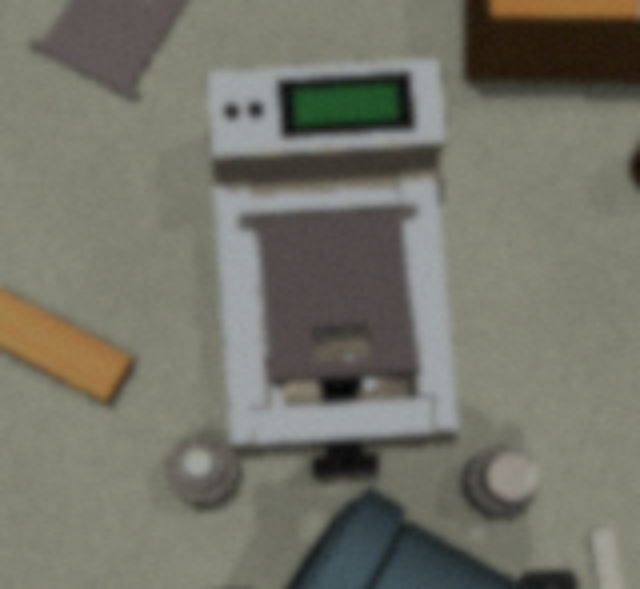

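The tab is back at its rest, and the cover is at about 20° with its edge at unit x -60, z about 0.098. To pry, I'll set the fingers 42 mm apart so they sit either side of the window. They will press on the free edge and follow its arc.

```bash
cat > un.py <<'E'
from st import *
O=np.array([.6204,-.0678,0]);a=np.radians(5);U=np.array([[np.cos(a),-np.sin(a),0],[np.sin(a),np.cos(a),0],[0,0,1]])
def un(x,z):
    s=r.sense();print('unit tcp mm',((s['tcp_pos']-O)@U*1000).round(1)); st(O+U@np.array([x,0,z])/1000,95)
if __name__=='__main__': un(float(sys.argv[1]),float(sys.argv[2]))
E
python3 un.py -90 68
```

```text
unit tcp mm [-227.3    0.   165.7]
t 18.425 tcp [ 0.3939 -0.0876  0.1657] hd 95.0 F [-0.8 -0.7 -0.1] gap 0.4 down [ 0.001 -0.    -1.   ]
rows xyz [ 0.     0.326 -0.457] yaw -0.0
```

```bash
python3 -m handwheel '[[[0,0,-0.15,0,42],[0,0,-0.3,0,42],[0,0.1,-0.4,0,42],[0,0.2,-0.44,0,42],[0,0.3,-0.457,0,42],[0,0.326,-0.457,0,42],[0,0.326,-0.457,0,42]]]'; python3 un.py -68 66; python3 - <<'E'
from st import *
p,d=r.get_image('side');cv2.imwrite('pics/s9.png',cv2.resize(p[130:290,180:380],None,fx=3.8,fy=3.6)[:,:,::-1])
E
```

```text
time_s: 19.3
tcp_pos: [0.5295, -0.0752, 0.0669]
tcp_rot: [0.479, -0.477, -0.521, 0.522]
ft_force: [0.3, 0.2, 0.1]
finger_gap: 0.477
unit tcp mm [-91.2   0.6  66.9]
t 19.3 tcp [ 0.5295 -0.0752  0.0669] hd 95.0 F [0.3 0.2 0.1] gap 42.1 down [-0.003  0.001 -1.   ]
rows xyz [-0.002  0.003 -0.077] yaw 0.0
```

View pics/s9.png

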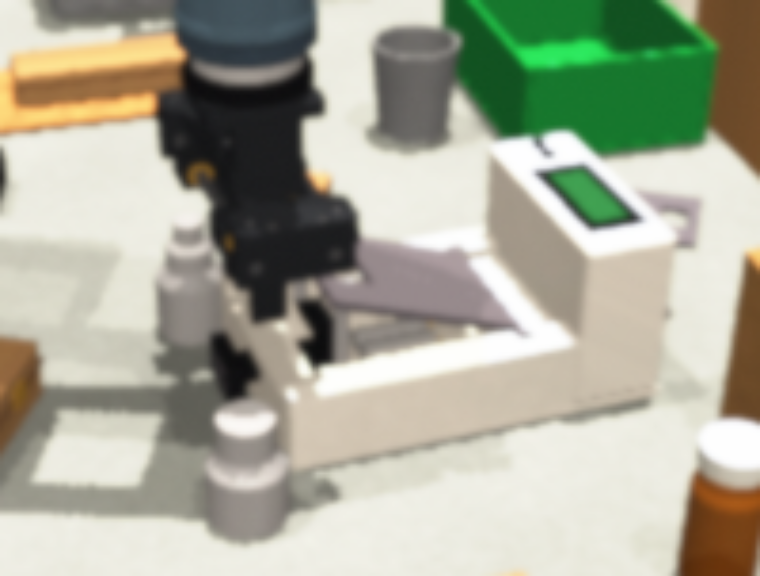

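```bash
python3 -m handwheel '[[[0,0.003,-0.03,0,42],[0,0.003,-0.06,0,42],[0,0.003,-0.07,0,42],[0,0.003,-0.077,0,42],[0,0.003,-0.077,0,42]]]'; python3 un.py -66 66; python3 -m handwheel '[[[0,0,-0.007,0,42],[0,0,-0.007,0,42]]]'; python3 un.py -58.6 86
```

```text
time_s: 19.98
tcp_pos: [0.5534, -0.0736, 0.0672]
tcp_rot: [0.478, -0.478, -0.521, 0.521]
ft_force: [-0.2, 0.5, 0.2]
finger_gap: 0.476
unit tcp mm [-67.3   0.1  67.2]
t 19.975 tcp [ 0.5534 -0.0736  0.0672] hd 95.0 F [-0.2  0.5  0.2] gap 42.0 down [-0.  0. -1.]
rows xyz [-0.     0.004 -0.004] yaw -0.0
time_s: 20.23
tcp_pos: [0.5543, -0.0734, 0.0668]
tcp_rot: [0.478, -0.477, -0.521, 0.522]
ft_force: [-5.6, -1.2, 2.1]
finger_gap: 0.48
unit tcp mm [-66.4   0.2  66.8]
t 20.225 tcp [ 0.5543 -0.0734  0.0668] hd 95.0 F [-5.6 -1.2  2.1] gap 42.3 down [-0.003  0.    -1.   ]
rows xyz [-0.001 -0.064 -0.026] yaw -0.0
```

```bash
python3 -m handwheel '[[[0,-0.017,-0.006,0,42],[0,-0.035,-0.0145,0,42],[0,-0.052,-0.023,0,42],[0,-0.068,-0.032,0,42],[0,-0.068,-0.032,0,42]]]'; python3 - <<'E'
from un import *
un(-45,105)
p,d=r.get_image('side');cv2.imwrite('pics/s10.png',cv2.resize(p[130:290,180:380],None,fx=3.8,fy=3.6)[:,:,::-1])
E
```

```text
time_s: 20.85
tcp_pos: [0.5642, -0.0725, 0.0883]
tcp_rot: [0.478, -0.477, -0.521, 0.522]
ft_force: [-8.5, -0.2, 5.0]
finger_gap: 0.475
unit tcp mm [-56.4   0.2  88.3]
t 20.85 tcp [ 0.5642 -0.0725  0.0883] hd 95.0 F [-8.5 -0.2  5. ] gap 41.8 down [-0.002  0.    -1.   ]
rows xyz [-0.001 -0.056 -0.038] yaw 0.0
```

View pics/s10.png

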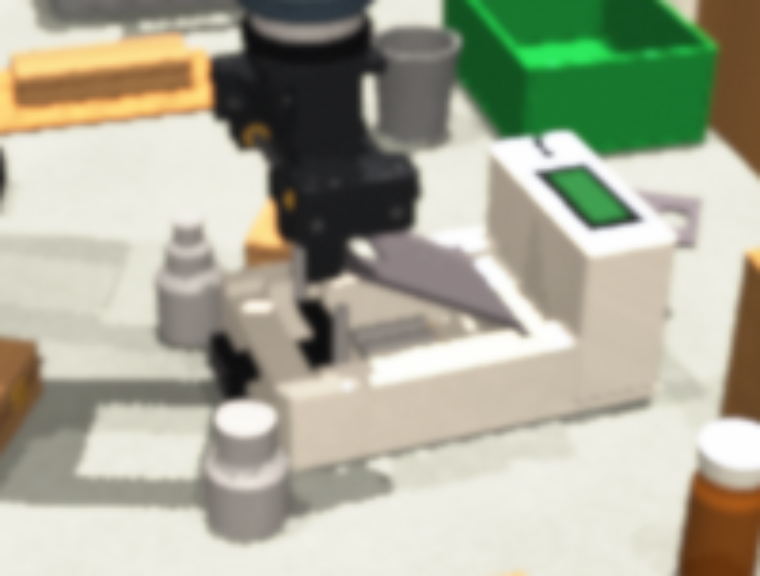

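The cover is being lifted, its free edge at about (350,245), clear of the posts. I'll continue along the arc.

```bash
python3 -m handwheel '[[[0,-0.016,-0.006,0,42],[0,-0.032,-0.017,0,42],[0,-0.047,-0.028,0,42],[0,-0.062,-0.04,0,42],[0,-0.076,-0.053,0,42],[0,-0.089,-0.066,0,42],[0,-0.102,-0.08,0,42],[0,-0.115,-0.094,0,42],[0,-0.115,-0.094,0,42]]]'; python3 - <<'E'
from un import *
un(-11,133)
p,d=r.get_image('side');cv2.imwrite('pics/s11.png',cv2.resize(p[110:290,180:380],None,fx=3.8,fy=3.3)[:,:,::-1])
E
```

```text
time_s: 22.02
tcp_pos: [0.594, -0.0702, 0.1225]
tcp_rot: [-0.477, 0.478, 0.522, -0.521]
ft_force: [-0.3, 0.4, -0.2]
finger_gap: 0.476
unit tcp mm [-2.650e+01 -1.000e-01  1.225e+02]
t 22.025 tcp [ 0.594  -0.0702  0.1225] hd 95.0 F [-0.3  0.4 -0.2] gap 42.0 down [ 0.001 -0.    -1.   ]
rows xyz [ 0.    -0.035 -0.052] yaw 0.0
```

View pics/s11.png

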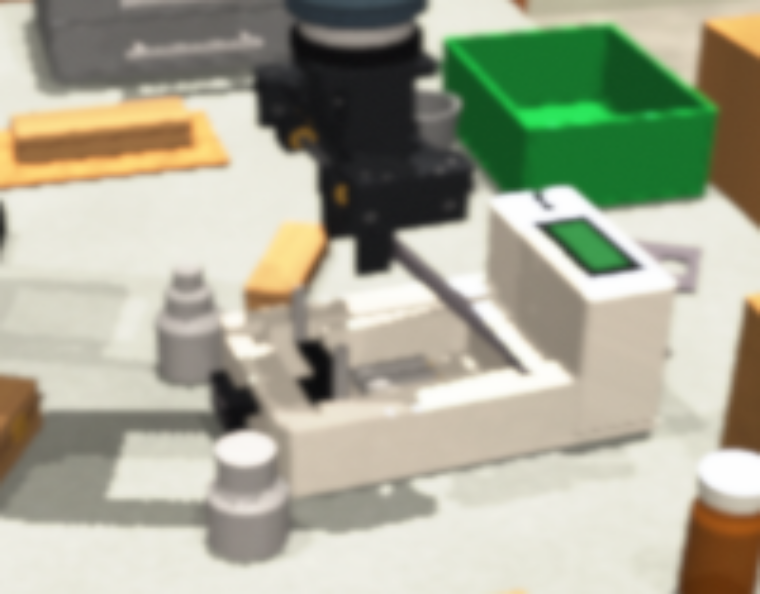

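The cover is at about 52° and still hinged. Continuing.

```bash
python3 -m handwheel '[[[0,-0.01,-0.013,0,42],[0,-0.02,-0.027,0,42],[0,-0.031,-0.043,0,42],[0,-0.042,-0.058,0,42],[0,-0.05,-0.075,0,42],[0,-0.058,-0.092,0,42],[0,-0.065,-0.11,0,42],[0,-0.072,-0.127,0,42],[0,-0.078,-0.145,0,42],[0,-0.083,-0.163,0,42],[0,-0.088,-0.18,0,42],[0,-0.092,-0.2,0,42]]]'; python3 - <<'E'
from un import *
un(51,150)
p,d=r.get_image('side');cv2.imwrite('pics/s12.png',cv2.resize(p[110:290,180:380],None,fx=3.8,fy=3.3)[:,:,::-1])
E
```

```text
time_s: 23.58
tcp_pos: [0.6532, -0.0648, 0.1497]
tcp_rot: [0.478, -0.478, -0.521, 0.521]
ft_force: [-0.5, 0.6, 0.1]
finger_gap: 0.479
unit tcp mm [3.290e+01 1.000e-01 1.497e+02]
t 23.575 tcp [ 0.6532 -0.0648  0.1497] hd 95.0 F [-0.5  0.6  0.1] gap 42.2 down [-0.  0. -1.]
rows xyz [-0.    -0.001 -0.06 ] yaw -0.0
```

View pics/s12.png

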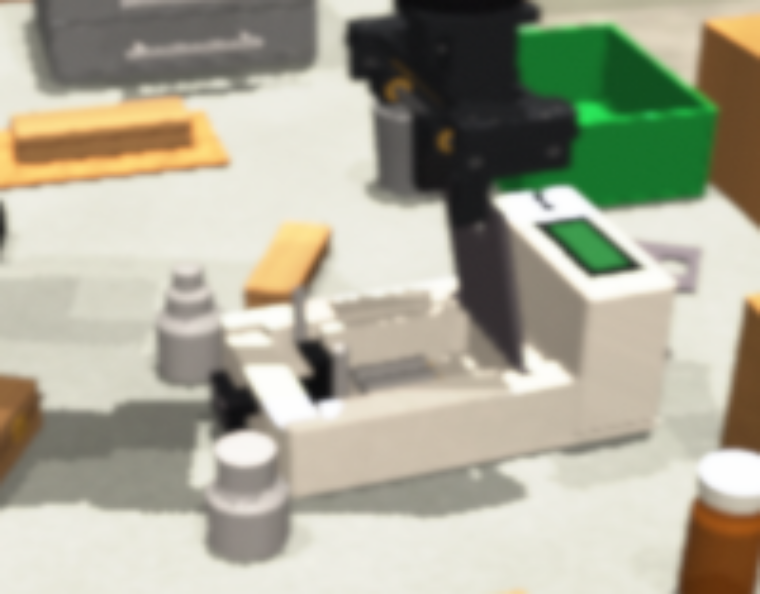

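It is near 80°. Next I'll push horizontally past upright, slowly.

```bash
python3 -m handwheel '[[[0,0,-0.014,0,42],[0,0,-0.028,0,42],[0,0,-0.042,0,42],[0,0,-0.056,0,42],[0,0,-0.07,0,42],[0,0,-0.084,0,42],[0,0,-0.098,0,42],[0,0,-0.112,0,42],[0,0,-0.126,0,42],[0,0,-0.14,0,42],[0,0,-0.15,0,42],[0,0,-0.16,0,42]]]'; python3 - <<'E'
from un import *
un(90,148)
p,d=r.get_image('side');cv2.imwrite('pics/s13.png',cv2.resize(p[110:290,180:380],None,fx=3.8,fy=3.3)[:,:,::-1])
E
```

```text
time_s: 25.12
tcp_pos: [0.7009, -0.0607, 0.1497]
tcp_rot: [0.478, -0.478, -0.521, 0.521]
ft_force: [-0.4, -0.3, 0.5]
finger_gap: 0.475
unit tcp mm [ 80.8   0.  149.7]
t 25.125 tcp [ 0.7009 -0.0607  0.1497] hd 95.0 F [-0.4 -0.3  0.5] gap 41.8 down [-0.  0. -1.]
rows xyz [-0.     0.006 -0.031] yaw -0.0
```

View pics/s13.png

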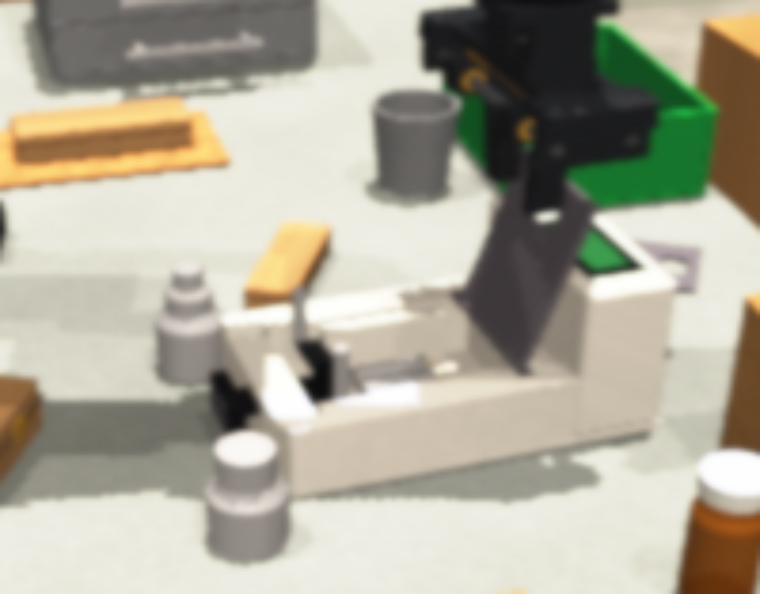

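The cover is leaning back now. I'll withdraw slowly backwards, then up.

```bash
python3 -m handwheel '[[[0,0,0.01,0,42],[0,0,0.02,0,42],[0,0,0.05,0,42],[0,0,0.1,0,42],[0,0,0.2,0,42],[0,-0.1,0.4,0,42],[0,-0.2,0.6,0,42],[0,-0.3,0.8,0,42],[0,-0.3,0.9,0,42],[0,-0.3,0.9,0,42]]]'; python3 - <<'E'
from un import *
st()
p,d=r.get_image('side');P=cloud('side',d);cv2.imwrite('pics/s14.png',cv2.resize(p[110:290,180:380],None,fx=3.8,fy=3.3)[:,:,::-1])
pt,dt=r.get_image('top');Pt=cloud('top',dt);cv2.imwrite('pics/t14.png',cv2.resize(pt[80:300,60:380],None,fx=2.4,fy=2.4)[:,:,::-1])
q=(P-O)@U; m=(abs(q[...,1])<.045)&(q[...,0]>.04)&(q[...,0]<.13)&(q[...,2]>.05)&(q[...,2]<.2)
for z in np.arange(.05,.19,.01):
    k=m&(q[...,2]>=z)&(q[...,2]<z+.01)
    if k.sum()>2: print(round(z,2),k.sum(),np.percentile(q[k][:,0],[10,50,90]).round(3),np.percentile(q[k][:,1],[0,100]).round(3))
v,u=np.mgrid[:384,:512]
for nm,b in dict(a1=(230,200,252,226),a2=(304,203,328,229),cup=(130,108,166,142),jar=(346,114,374,142)).items():
    Q=Pt[b[1]:b[3],b[0]:b[2]].reshape(-1,3);Q=Q[(Q[:,2]>.03)&(Q[:,2]<.15)];print(nm,((Q[:,:2].min(0)+Q[:,:2].max(0))/2).round(3),np.percentile(Q[:,2],98).round(3))
m=(u<135)&(u>70)&(v>170)&(v<260)&(Pt[...,2]>.03)&(Pt[...,2]<.06)
print('case',rect(plane('top',np.c_[u[m],v[m]],.042)))
E
```

```text
time_s: 26.42
tcp_pos: [0.4298, -0.0843, 0.2406]
tcp_rot: [-0.477, 0.479, 0.521, -0.521]
ft_force: [-0.0, -0.0, -0.2]
finger_gap: 0.478
t 26.425 tcp [ 0.4298 -0.0843  0.2406] hd 94.9 F [-0.  -0.  -0.2] gap 42.1 down [ 0.002 -0.001 -1.   ]
0.05 113 [0.05  0.066 0.095] [-0.045  0.045]
0.06 86 [0.069 0.07  0.094] [-0.045  0.044]
0.07 99 [0.072 0.073 0.095] [-0.045  0.045]
0.08 98 [0.075 0.077 0.094] [-0.045  0.044]
0.09 87 [0.078 0.08  0.082] [-0.044  0.043]
0.1 91 [0.081 0.083 0.085] [-0.045  0.044]
0.11 87 [0.084 0.086 0.088] [-0.045  0.043]
0.12 184 [0.088 0.097 0.126] [-0.045  0.045]
0.13 89 [0.091 0.092 0.094] [-0.044  0.045]
0.14 81 [0.094 0.096 0.098] [-0.044  0.045]
0.15 66 [0.097 0.099 0.101] [-0.044  0.045]
0.16 70 [0.101 0.102 0.104] [-0.045  0.044]
0.17 112 [0.104 0.106 0.11 ] [-0.044  0.045]
a1 [0.511 0.016] 0.092
a2 [ 0.519 -0.19 ] 0.077
cup [0.735 0.272] 0.087
jar [ 0.738 -0.297] 0.104
case (array([494.2, 398.7]), array([149. ,  53.4]), 1.3)
```

View pics/s14.png

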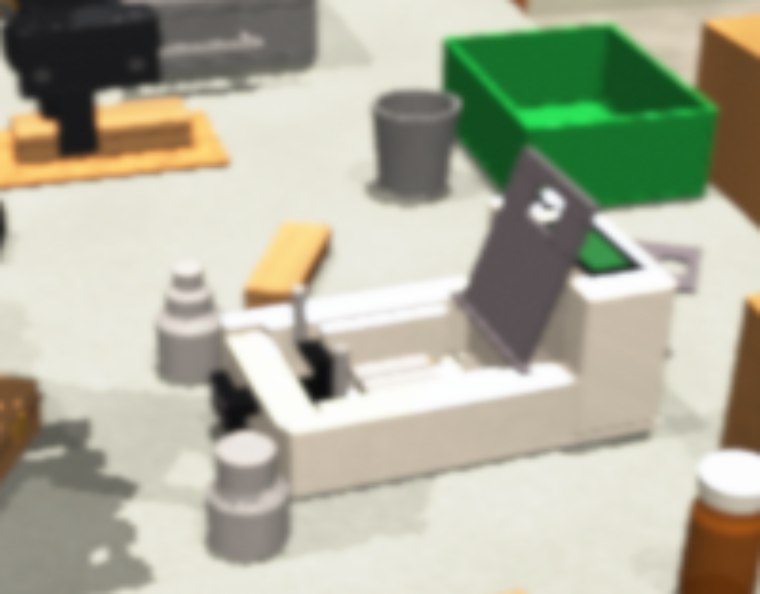

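View pics/t14.png

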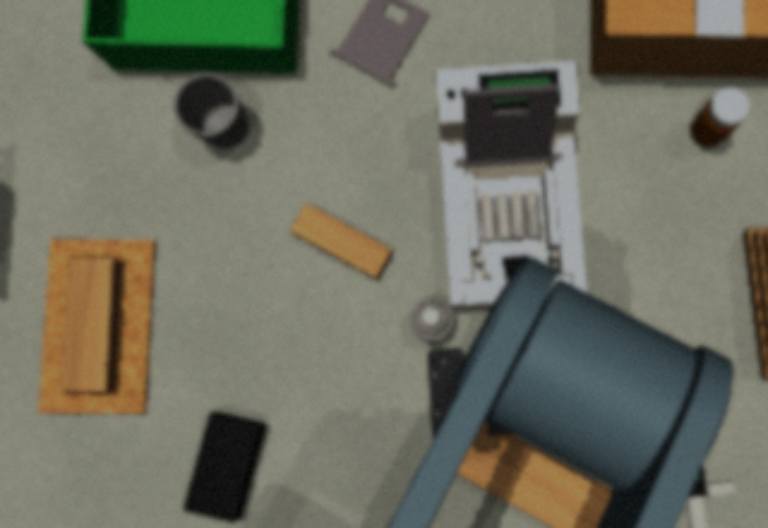

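The cover leans at about 109°. Its line runs back to the hinge at unit x about 0.065, z 0.055, so the pins are in their seats. The tab is out and the robot is clear, so I'm handing in.

```bash
python3 -c "
from bench import r
print(r.hand_in())"
```

```text
the job is handed in; nothing more can be done
None
```

The whole job was done in the order asked and handed in at about 26.5 s; no verdict is given.

**What I did**
- **Case:** I took the middle-sized gauge case off the cover and laid it flat on the cork pad.
- **Tab:** I pressed it to its stop, where its position held and the force rose to about 20 N. The cover sprang up, and I eased the tab out at about 16 mm/s until the fingers were free of it.
- **Cover:** I pushed on its free edge with the fingers and followed its arc past upright until it leaned back.

**Last checks**
- **Case:** its centre is within about 4 mm of the pad's centre. Its top was level at about z 0.042 when measured just after release.
- **Tab:** it looks fully out in the pictures.
- **Cover:** it leans by itself at about 109° on the front edge of the rear part. Its plane runs back to the hinge, so the pins look seated.
- **Bystanders:** adapter 1, the cup and the jar measured where they were at the start, to within a couple of millimetres. The caliper and black case were not measured, but nothing came near them.
- **Robot:** clear of everything, with wrist force about 0.

**What disagreed**
- **TCP height:** the reported height was about 30 mm lower than the depth pictures showed. The first grasp therefore closed just above the case without touching it. I corrected for this and regripped.
- **Adapter 2:** in the last top view the arm partly hid it, so that reading (0.519, -0.190) differs from the first (0.501, -0.182). In the side view it stands at the same pixels as before.

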